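# Stand the fallen watch displays back up

## Robot

A 6-joint arm with a two-finger parallel gripper is mounted at the origin on the work surface. World frame = base frame: x ahead of the robot, y to its left, z up, the work surface at z = 0. Lengths are in m, angles in rad, forces in N, time in s.
With the tool pointing down it reaches from about 0.4 to 0.825 m from the base axis. Payload 7 kg.
Tool frame: the origin (TCP) lies between the finger pads; the fingertips stand 25 mm ahead of it and the grasp point (between the pads) lies 6 mm ahead of it; z points along the fingers, y is the line along which they close (so a half turn about z gives the same grasp; the last joint's range is limited). The gripper opens to 88 mm and grips with 3 to 60 N. Pads are 19 mm wide; open, the fingers measure 130 mm over their backs; the gripper's body (78 mm by 193 mm) begins 47 mm behind the grasp point.
Start: joints at [0.288, 0.359, 0.012, 0, -1.224, -0.288], TCP at [0.675, -0, 0.252] pointing down, gripper open.
Joint ranges: [-3.07, 3.07], [-1.43, 2.12], [-1.02, 1.25], [-3.03, 1.67], [-3.05, -0], [-3.03, 3.03]. Speed limits (rad/s): [2.39, 2.39, 3.01, 3.14, 3.14, 3.14].

## Interface

Orientations are given as a rotation vector (axis times angle).
In Python, from station import ctrl gives the robot as it stands.
- The arm moves only by the tool jog_arm, never from a script. Its argument "deltas" is a list of rows, each a list of 5 numbers: the closure, from 0 (fully open) to 1 (shut), then the shift along the tool's x, y, z in cm, then the turn about the tool's z in degrees. A call has 1 to 20 rows; each row shifts and turns the commanded pose from where the row before left it, along the tool's axes as they then stand; what a row does not reach is not made up. A row lasts 1/10 s, in which the tool goes at most 50 mm and 8.59 degrees, less where a joint would pass 70% of its speed; a pose out of reach is approached as far as the arm can. A call with a gripper value outside its range is refused whole. The fingers move at their own pace and stop on an object; "newtons" is the grip in N (left out, the last holds). Time passes only in rows, so rows that do not move let the fingers close. It gives the time, the measured TCP pose, the force, the opening and the grip force at its end, in the units of the state.
- ctrl.state(): the state, without advancing time (a new reading comes with each control period).
- ctrl.get_image(name): name is "scene" or "side" or "wrist"; returns a dict with "image" (400x640x3 uint8, red, green, blue), "z_map" (400x640 float32, m along the optical axis (not along the pixel's ray), 0 where there is no reading), "fx", "fy", "cx", "cy" (pixels), "dist" ([k1, k2, p1, p2, k3] as OpenCV has them; the pictures are not rectified), "origin" and "orientation" of the camera in the world. Camera axes: x right, y down, z forward; pixel columns grow to the right and rows downward; lengths in m; the calibration is good to about 2 mm. A picture is of the moment at which its call begins.
- ctrl.finish_job(): hands the job in; it is judged then, once.
The state is a dict: "t": time; "joint_pos": joint angles; "qd": joint speeds; "joint_torque": joint torques, N m; "tcp_pos": TCP position; "tcp_rot": TCP orientation; "force": force on the tool from outside, world axes, zero at the start; "torque": the same for the moment, N m; "gripper_width": finger opening in m; "gripper_force": force on a finger pad.
Only numpy, scipy, OpenCV 4.12 (cv2) and the standard library are available. Lean on these libraries where they do the work, as an engineer would, in place of code of your own. Each camera call takes 0.05 s, during which the arm holds its last target. There are 200 camera calls.

## Task

Two of the three watch display stands on the bench, the white one and the black one, have fallen on their backs. Push each of them back up with the fingertips so that it stands upright on its base where it fell, without picking it up off the bench. Leave the wooden stand and the other things on the bench as they are.

Things in the scene. Friction and masses are not known exactly. Their poses are not given: they have to be found in the camera images.
- white_stand: White L-shaped watch stand, 360 g, fallen on its back. Origin: middle of the base's rear bottom edge, on the bench lying or upright: the pivot. x: up the back plate (level now, vertical when upright); z: to the base's front edge (vertical now). Base plate: x 0-12, z 0-100 mm, now a wall; back plate: x 12-110, z 0-8, flat on the bench, brown-strapped watch on it to z 19; both 80 wide (y).
- white_edge (a point): Middle of the white stand's free base edge: top of the wall as it lies (origin +x 6, +z 100 mm), front of the base when upright. Pushed near here on its watch side towards the body's -x (1 to 2 N) the stand pivots on its rear edge; past some 30 degrees it drops upright by itself, its base then covering the 100 mm of bench beyond the pivot on that side.
- black_stand: Black L-shaped watch stand, 360 g, fallen on its back. Origin: middle of the base's rear bottom edge, on the bench lying or upright: the pivot. x: up the back plate (level now, vertical when upright); z: to the base's front edge (vertical now). Base plate: x 0-12, z 0-100 mm, now a wall; back plate: x 12-110, z 0-8, flat on the bench, orange-strapped watch on it to z 19; both 80 wide (y).
- black_edge (a point): Middle of the black stand's free base edge: top of the wall as it lies (origin +x 6, +z 100 mm), front of the base when upright. Pushed near here on its watch side towards the body's -x (1 to 2 N) the stand pivots on its rear edge; past some 30 degrees it drops upright by itself, its base then covering the 100 mm of bench beyond the pivot on that side.
- wood_stand: Dark wood stand of the same shape and size (110 mm high), green-strapped watch. It stands upright and is to be left alone. Origin: middle of the base's rear bottom edge, on the bench; z up; base reaches 100 mm towards its -x (front).
- loupe: black watchmaker's eyeglass, 36 mm across, 34 mm high, loose, standing on the bench; origin: centre of its underside. Bystander.
- pin_cup: small brass cup, 48 mm across the rim, 45 mm high, loose; origin: centre of its underside. Bystander.
- screwdriver: screwdriver with blue handle, 130 mm long, lying on the bench, loose; x along its length, origin under its middle. Bystander.
- oil_jar: small amber jar with white cap, 36 mm across, 50 mm high, loose; origin: centre of its underside. Bystander.
- cushion: grey watch cushion 75 x 50 x 35 mm with a gold-cased watch on a navy strap on top (46 mm high in all), loose; origin: centre of its underside. Bystander.
Things that resemble listed ones, but are neither listed nor needed, are in the scene too. What is shaped like the black_stand but pink is not meant. What is shaped like the white_stand but turquoise is not meant.

How it is judged:
At the end, for the whole second after the job is handed in: The white and the black stand are upright on their bases (within about 3.4 degrees), at rest on the bench, each one's rear edge within 80 mm of where it lay; the wooden stand still stands, within 20 mm of its place, and the loupe, cup, screwdriver, jar and cushion are within 20 mm of theirs (angle between each of white_stand, black_stand's own x axis and vertical below 0.06 rad and distance of each of white_stand, black_stand from where it was at the start of the episode below 0.08 m and height (world z) of each of white_stand, black_stand below 0.006 m and linear speed of each of white_stand, black_stand below 0.02 m/s and angular speed of each of white_stand, black_stand below 0.1 rad/s and angle between wood_stand's own z axis and vertical below 0.06 rad and distance of each of wood_stand, loupe, pin_cup, screwdriver, oil_jar, cushion from where it was at the start of the episode below 0.02 m); the robot touches nothing.
It fails at once if the white or the black stand is lifted: its rear bottom edge comes more than 20 mm off the bench (height (world z) of any of white_stand, black_stand above 0.02 m).
It fails at once if the wooden stand is moved by more than 20 mm or tipped by more than about 15 degrees (distance of wood_stand from where it was at the start of the episode above 0.02 m or angle between wood_stand's own z axis and vertical above 0.26 rad).
It fails at once if the loupe, cup, screwdriver, jar or cushion is moved by more than 20 mm (distance of any of loupe, pin_cup, screwdriver, oil_jar, cushion from where it was at the start of the episode above 0.02 m).
It also fails if it takes over 51 s, if anything falls off the work surface, if the arm or the gripper's body presses on something with over 40 N, if the wrist force passes 120 N, or if a joint passes its speed limit or range.

## Working session

There is one attempt and no reset: what is moved stays moved. The work goes in short steps, Python scripts to look and compute and a tool call to move; the robot and the scene stay as the last step left them, time stands still between calls to the robot, and variables do not carry over. Pictures are saved under pics/ and viewed, at most 10 in all, crops included, and the job is handed in when it is done.

Besides the shell and the picture viewer there is one more tool, called after "Emit:" in YAML: its name, and indented under it one key for each argument. jog_arm: Moves the arm, as the interface text tells. Its arguments: {"type":"object","properties":{"deltas":{"type":"array","items":{"type":"array","items":{"type":"number"}}},"newtons":{"type":"number"}},"required":["deltas"]}

```bash
mkdir -p pics; cat > h.py <<'E'
import numpy as np, cv2, pickle
from scipy.spatial.transform import Rotation as R
def rot(o):
    o=np.array(o,float)
    return o if o.shape==(3,3) else (R.from_rotvec(o).as_matrix() if o.size==3 else R.from_quat(o).as_matrix())
def cloud(d):
    h,w=d['z_map'].shape
    u,v=np.meshgrid(np.arange(w),np.arange(h))
    K=np.array([[d['fx'],0,d['cx']],[0,d['fy'],d['cy']],[0,0,1]],float)
    p=cv2.undistortPoints(np.stack([u.ravel(),v.ravel()],1).astype(np.float64)[:,None],K,np.array(d['dist'],float))[:,0].reshape(h,w,2)
    z=d['z_map'][...,None]
    P=np.concatenate([p*z,z],2)@rot(d['orientation']).T+np.array(d['origin'])
    P[d['z_map']==0]=np.nan
    return P
E
python3 - <<'E'
from station import ctrl
from h import *
for n in ['scene','side']:
    d=ctrl.get_image(n); pickle.dump(d,open(n+'.pkl','wb'))
    cv2.imwrite(f'pics/{n}0.png',d['image'][...,::-1]); print(n,d['origin'],d['orientation'])
print(ctrl.state())
E
```

```text
scene [1.28988886 0.24933105 1.15558744] [-1.56543525 -2.18680006  0.68666618]
side [ 0.4386298  -0.74350049  0.82712628] [-2.31736036  0.21484346 -0.07191194]
{'t': 0.1, 'joint_pos': array([ 2.88078417e-01,  3.59341498e-01,  1.11637793e-02, -3.03007127e-04,
       -1.22411963e+00, -2.88091666e-01]), 'qd': array([-0.00013709, -0.00285082,  0.00220406,  0.00199443, -0.00151886,
       -0.00100086]), 'joint_torque': array([-1.42273191e-03, -5.84165347e+01,  2.93752134e+01,  7.01551259e+00,
        1.01412315e-02, -6.66964229e-05]), 'tcp_pos': array([ 6.74600376e-01, -4.00821496e-05,  2.50706176e-01]), 'tcp_rot': array([ 2.22047524e+00, -2.22073376e+00, -1.51756903e-03]), 'force': array([ 0.30597319,  0.26065632, -0.55577472]), 'torque': array([-0.02797392,  0.04566288, -0.02297539]), 'gripper_force': 0.0, 'gripper_width': 0.0877390283032209}
```

View pics/scene0.png

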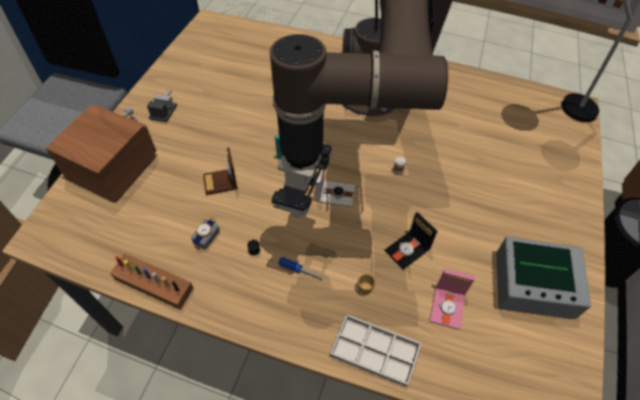

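View pics/side0.png

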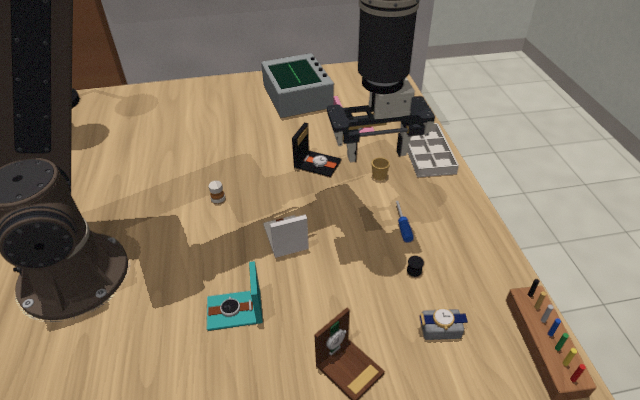

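The scene view shows the black stand lying at about (410,243) and the white one, half hidden by the gripper, at (338,192). The side view shows black at (315,155), white at (288,235), the wood stand at (345,355) and the turquoise lookalike at (235,300). The pink lookalike is at (450,300) in the scene view. Colour separates the two stands I need from the lookalikes.

```bash
python3 - <<'E'
from h import *
for n,boxes in [('scene',dict(white=(318,175,360,210),black=(383,212,440,270))),('side',dict(white=(262,208,312,258),black=(288,120,345,180),wood=(312,308,386,400),turq=(200,260,266,330),jar=(205,178,228,205),cup=(370,155,392,182)))]:
    d=pickle.load(open(n+'.pkl','rb')); P=cloud(d); im=d['image']
    for k,(a,b,c,e) in boxes.items():
        p=P[b:e,a:c].reshape(-1,3); rgb=im[b:e,a:c].reshape(-1,3).astype(int)
        hsv=cv2.cvtColor(im[b:e,a:c],cv2.COLOR_RGB2HSV).reshape(-1,3)
        m={'white':(hsv[:,1]<50)&(hsv[:,2]>90),'black':(hsv[:,2]<60)}.get(k,np.ones(len(p),bool))
        m&=(p[:,2]<0.13)
        for lo,hi in [(0.004,0.012),(0.03,0.085),(0.09,0.125)]:
            q=p[m&(p[:,2]>lo)&(p[:,2]<hi)]
            if len(q)>8:
                r=cv2.minAreaRect((q[:,:2]*1000).astype(np.float32))
                print(n,k,lo,hi,len(q),'mean',q.mean(0).round(4),'box',np.round(cv2.boxPoints(r)).astype(int).tolist(),np.round(r[1]), 'zmax',q[:,2].max().round(4))
a=cv2.imread('pics/scene0.png')[140:300,270:490]; b=cv2.imread('pics/side0.png')[110:330,190:410]
cv2.imwrite('pics/crop.png',np.hstack([cv2.resize(a,(400,291)),cv2.resize(b,(400,400))[:291]]))
E
```

```text
scene white 0.004 0.012 397 mean [0.4799 0.0311 0.0083] box [[428, 73], [445, -27], [526, -14], [509, 87]] [ 82. 102.] zmax 0.0119
scene white 0.03 0.085 10 mean [ 0.4973 -0.0129  0.0387] box [[479, -15], [479, -16], [517, -10], [517, -9]] [38.  1.] zmax 0.0445
scene white 0.09 0.125 26 mean [ 0.5103 -0.0141  0.0983] box [[495, -13], [496, -20], [524, -17], [523, -9]] [28.  8.] zmax 0.1049
scene black 0.004 0.012 438 mean [0.6016 0.2791 0.008 ] box [[538, 272], [622, 216], [665, 280], [581, 336]] [ 77. 101.] zmax 0.012
scene black 0.03 0.085 235 mean [0.5635 0.3063 0.0552] box [[540, 275], [546, 271], [586, 336], [580, 340]] [76.  7.] zmax 0.0839
scene black 0.09 0.125 106 mean [0.5603 0.3062 0.099 ] box [[534, 277], [544, 271], [585, 335], [575, 342]] [77. 12.] zmax 0.1068
side white 0.004 0.012 236 mean [0.4588 0.022  0.0077] box [[426, 74], [442, -37], [520, -26], [504, 86]] [ 79. 113.] zmax 0.0118
side white 0.03 0.085 619 mean [ 0.4807 -0.0288  0.0579] box [[441, -24], [442, -38], [522, -34], [521, -20]] [80. 14.] zmax 0.0849
side white 0.09 0.125 251 mean [ 0.4803 -0.0258  0.09
[... 1086 characters left out ...]
400, -203], [403, -121], [390, -121]] [82. 13.] zmax 0.0848
side turq 0.09 0.125 249 mean [ 0.3953 -0.1648  0.0985] box [[387, -202], [401, -202], [402, -121], [389, -121]] [80. 14.] zmax 0.1034
side jar 0.004 0.012 34 mean [0.3219 0.1768 0.0082] box [[303, 168], [337, 165], [346, 260], [312, 263]] [96. 34.] zmax 0.012
side jar 0.03 0.085 157 mean [0.3211 0.1804 0.046 ] box [[301, 172], [332, 163], [341, 197], [310, 205]] [35. 32.] zmax 0.0539
side cup 0.004 0.012 39 mean [0.742  0.1837 0.0087] box [[721, 205], [735, 170], [766, 182], [752, 218]] [33. 39.] zmax 0.012
side cup 0.03 0.085 170 mean [0.7476 0.1957 0.0383] box [[720, 178], [763, 166], [776, 214], [732, 225]] [49. 45.] zmax 0.0469
```

View pics/crop.png

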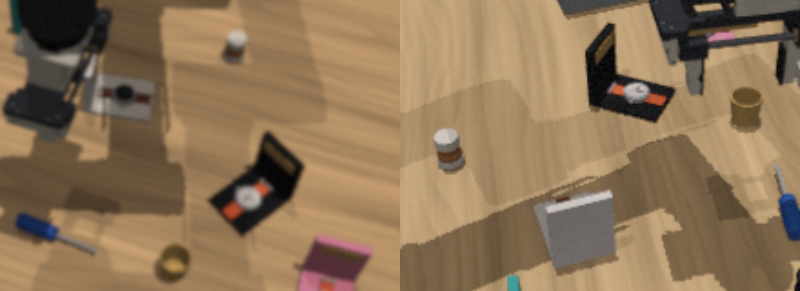

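The crop confirms both stands lie on their backs, with the walls toward the side camera for white and toward the robot's upper left for black. The fits match the given sizes (80 wide, 12 thick, 100 high). White's pivot is at about (0.481, -0.032), with its body x pointing (-0.14, 0.99). Black's pivot is at about (0.553, 0.306), with its body x pointing (0.84, -0.54). I'll start with the white one.

Emit:
jog_arm:
  deltas:
    - [1, 0, 0, 0, -8]
    - [1, -0.5, 2, 0, 0]
    - [1, -0.5, 2, 0, 0]
    - [1, -0.5, 2, 0, 0]
    - [1, -0.5, 2, 0, 0]
    - [1, -0.5, 2, 0, 0]
    - [1, -0.5, 2, 0, 0]
    - [1, -0.5, 2, 0, 0]
    - [1, -0.5, 2, 0, 0]
    - [1, -0.5, 2, 0, 0]
    - [1, -0.5, 1.7, 0, 0]
    - [1, 0, 0, 2, 0]
    - [1, 0, 0, 2, 0]
    - [1, 0, 0, 2, 0]
    - [1, 0, 0, 2, 0]
    - [1, 0, 0, 0, 0]

```text
t: 1.7
tcp_pos: [0.4711, 0.0215, 0.1691]
tcp_rot: [2.367, -2.059, -0.004]
force: [0.2, 0.3, 0.9]
gripper_width: 0.0004
gripper_force: 0.0
```

```bash
python3 - <<'E'
from station import ctrl
from h import *
d=ctrl.get_image('side'); a=d['image'][100:300,180:440,::-1]
cv2.imwrite('pics/s1.png',cv2.resize(a,None,fx=2,fy=2))
s=ctrl.state();print(s['t'],s['force'],s['gripper_width'])
E
```

```text
1.75 [ 0.29419786 -0.45763275  0.68462653] 0.00037934537913408606
```

View pics/s1.png

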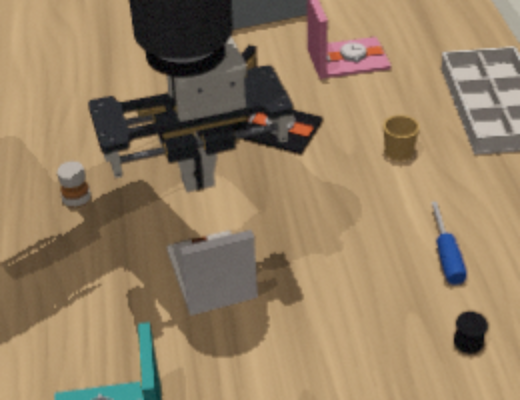

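The crop shows the closed fingers at (200,170) above the watch side of the white wall, whose top edge is at (215,243), and centred on it. I'll descend and approach.

Emit:
jog_arm:
  deltas:
    - [1, 0, 0, 1.6, 0]
    - [1, 0, 0, 1.6, 0]
    - [1, 0, 0, 1.6, 0]
    - [1, 0, 0, 1.6, 0]
    - [1, 0.6, 0, 0, 0]
    - [1, 0.6, 0, 0, 0]
    - [1, 0.5, 0, 0, 0]
    - [1, 0.5, 0, 0, 0]
    - [1, 0.5, 0, 0, 0]
    - [1, 0.5, 0, 0, 0]
    - [1, 0.5, 0, 0, 0]
    - [1, 0.5, 0, 0, 0]

```text
t: 2.95
tcp_pos: [0.479, -0.0199, 0.1077]
tcp_rot: [-2.371, 2.061, -0.0]
force: [0.1, 1.6, 0.4]
gripper_width: 0.0004
gripper_force: 0.3
```

Contact shows a reaction of 1.6 N. I'll keep pushing, past the tipping point.

Emit:
jog_arm:
  deltas:
    - [1, 0.5, 0, 0, 0]
    - [1, 0.5, 0, 0, 0]
    - [1, 0.5, 0, 0, 0]
    - [1, 0.5, 0, 0, 0]
    - [1, 0.5, 0, 0, 0]
    - [1, 0.5, 0, 0, 0]
    - [1, 0.5, 0, 0, 0]
    - [1, 0.5, 0, 0, 0]
    - [1, 0.5, 0, 0, 0]
    - [1, 0.5, 0, 0, 0]
    - [1, 0.5, 0, 0, 0]
    - [1, 0, 0, 0, 0]
    - [1, 0, 0, 0, 0]

```text
t: 4.25
tcp_pos: [0.4864, -0.0741, 0.1075]
tcp_rot: [2.371, -2.062, -0.0]
force: [-0.4, 0.3, 0.3]
gripper_width: 0.0003
gripper_force: 0.0
```

```bash
python3 - <<'E'
from station import ctrl
from h import *
d=ctrl.get_image('side'); a=d['image'][100:340,180:440,::-1]
cv2.imwrite('pics/s2.png',cv2.resize(a,None,fx=2,fy=2))
s=ctrl.state();print(s['t'],s['force'])
E
```

```text
4.3 [ 1.00080918  0.25839824 -0.63745808]
```

View pics/s2.png

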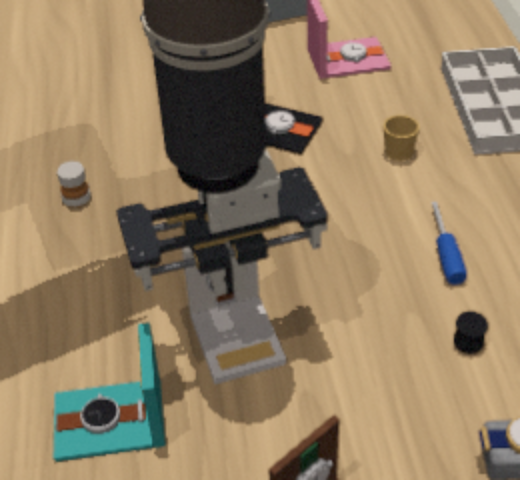

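White now stands upright: its base front is at (250,360) in the crop, and the fingers are clear of it. I'll go up and over to the black stand, turned -49° so that tool -x is the push direction.

Emit:
jog_arm:
  deltas:
    - [1, 0, 0, -1.5, 0]
    - [1, 0, 0, -2, 0]
    - [1, 0, 0, -2.5, 0]
    - [1, 0, 0, -2.5, 0]
    - [1, 0, 0, -2.5, -7]
    - [1, 0, 0, -2, -7]
    - [1, 0, 0, -1, -7]
    - [1, 0, 0, 0, -7]
    - [1, 0, 0, 0, -7]
    - [1, 0, 0, 0, -7]
    - [1, 0, 0, 0, -7]
    - [1, 0, 0, 0, 0]

```text
t: 5.5
tcp_pos: [0.4863, -0.0738, 0.2476]
tcp_rot: [-3.013, 0.889, -0.0]
force: [-0.9, -0.3, -0.4]
gripper_width: 0.0003
gripper_force: 0.0
```

Emit:
jog_arm:
  deltas:
    - [1, -0.8, -3, 0, 0]
    - [1, -0.8, -3, 0, 0]
    - [1, -0.8, -3, 0, 0]
    - [1, -0.8, -3, 0, 0]
    - [1, -0.8, -3, 0, 0]
    - [1, -0.8, -3, 0, 0]
    - [1, -0.8, -3, 0, 0]
    - [1, -0.8, -3, 0, 0]
    - [1, -0.8, -3, 0, 0]
    - [1, -0.7, -3, 0, 0]
    - [1, -0.7, -3, 0, 0]
    - [1, -0.7, -2.6, 0, 0]
    - [1, 0, 0, 2, 0]
    - [1, 0, 0, 2, 0]
    - [1, 0, 0, 2, 0]
    - [1, 0, 0, 2, 0]
    - [1, 0, 0, 0, 0]

```text
t: 7.2
tcp_pos: [0.6007, 0.2744, 0.1642]
tcp_rot: [3.006, -0.896, -0.006]
force: [0.4, -0.2, 0.0]
gripper_width: 0.0005
gripper_force: 0.0
```

```bash
python3 - <<'E'
from station import ctrl
from h import *
d=ctrl.get_image('scene'); a=d['image'][120:320,270:500,::-1]
d=ctrl.get_image('side'); b=d['image'][60:340,180:440,::-1]
a=cv2.resize(a,(400,348)); b=cv2.resize(b,(400,431))
cv2.imwrite('pics/s3.png',np.hstack([np.pad(a,((0,83),(0,0),(0,0))),b]))
s=ctrl.state();print(s['t'],s['force'],s['tcp_pos'],rot(s['tcp_rot'])[:,0])
E
```

```text
7.3 [-0.464127   -0.17475196  0.89067143] [0.60240506 0.27528462 0.16772179] [ 8.37753410e-01 -5.46048717e-01  1.49324052e-04]
```

View pics/s3.png

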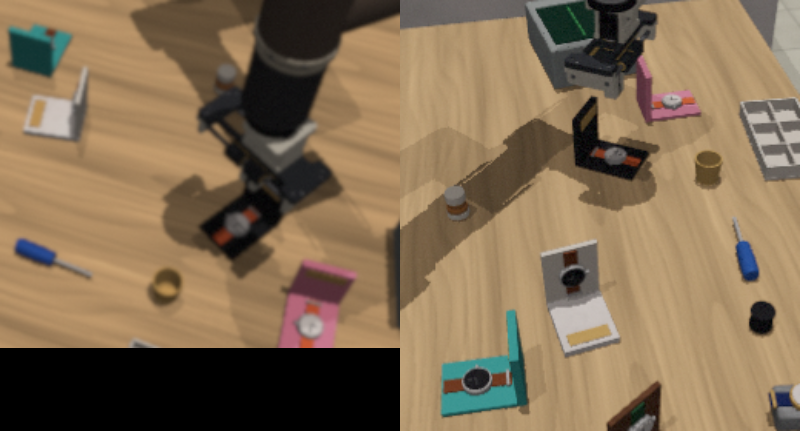

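White is standing at crop-right (580,300). The gripper is where I planned it over black, and its apparent offset is only parallax from the tip being at z≈0.14. Next I'll descend and touch.

Emit:
jog_arm:
  deltas:
    - [1, 0, 0, 1.5, 0]
    - [1, 0, 0, 1.5, 0]
    - [1, 0, 0, 1.5, 0]
    - [1, 0, 0, 1.5, 0]
    - [1, -0.6, 0, 0, 0]
    - [1, -0.6, 0, 0, 0]
    - [1, -0.5, 0, 0, 0]
    - [1, -0.5, 0, 0, 0]
    - [1, -0.5, 0, 0, 0]
    - [1, -0.5, 0, 0, 0]
    - [1, -0.5, 0, 0, 0]
    - [1, -0.5, 0, 0, 0]

```text
t: 8.5
tcp_pos: [0.5669, 0.2984, 0.1078]
tcp_rot: [-3.012, 0.892, -0.001]
force: [0.8, -0.4, 0.8]
gripper_width: 0.0001
gripper_force: 0.4
```

Emit:
jog_arm:
  deltas:
    - [1, -0.5, 0, 0, 0]
    - [1, -0.5, 0, 0, 0]
    - [1, -0.5, 0, 0, 0]
    - [1, -0.5, 0, 0, 0]
    - [1, -0.5, 0, 0, 0]
    - [1, -0.5, 0, 0, 0]
    - [1, -0.5, 0, 0, 0]
    - [1, -0.5, 0, 0, 0]
    - [1, -0.5, 0, 0, 0]
    - [1, -0.5, 0, 0, 0]
    - [1, -0.5, 0, 0, 0]
    - [1, -0.5, 0, 0, 0]
    - [1, 0, 0, 0, 0]
    - [1, 0, 0, 0, 0]
    - [1, 0, 0, 0, 0]

```text
t: 10.0
tcp_pos: [0.5169, 0.3308, 0.1076]
tcp_rot: [-3.012, 0.892, -0.0]
force: [0.6, 0.0, 0.1]
gripper_width: 0.0003
gripper_force: 0.0
```

```bash
python3 - <<'E'
from station import ctrl
from h import *
d=ctrl.get_image('scene'); a=d['image'][120:320,270:500,::-1]
d=ctrl.get_image('side'); b=d['image'][60:340,180:440,::-1]
a=cv2.resize(a,(400,348)); b=cv2.resize(b,(400,431))
cv2.imwrite('pics/s4.png',np.hstack([np.pad(a,((0,83),(0,0),(0,0))),b]))
s=ctrl.state();print(s['t'],s['force'],s['tcp_pos'])
E
```

```text
10.1 [ 0.36572782 -0.50092777 -0.32099587] [0.5169229  0.33068698 0.10752608]
```

View pics/s4.png

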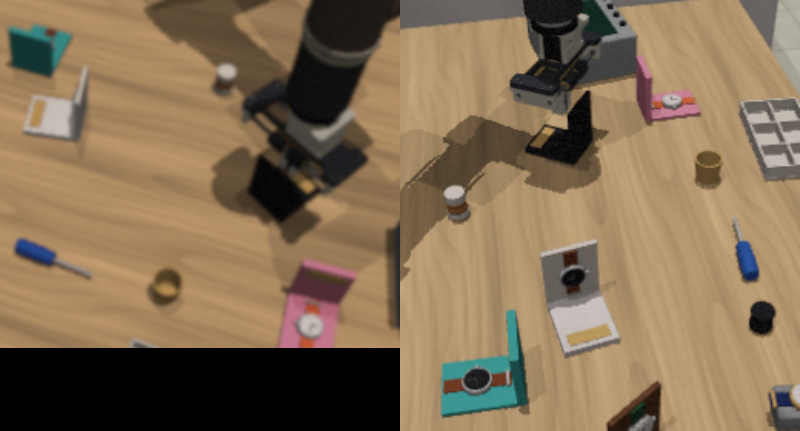

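Black is upright too: in the right crop its back plate is at (580,125) and its base at (560,142). I'll retract straight up and check.

Emit:
jog_arm:
  deltas:
    - [1, 0, 0, -1.5, 0]
    - [1, 0, 0, -2, 0]
    - [1, 0, 0, -2.5, 0]
    - [1, 0, 0, -2.5, 0]
    - [1, 0, 0, -2.5, 0]
    - [1, 0, 0, -2.5, 0]
    - [1, 0, 0, -2, 0]
    - [1, 0, 0, 0, 0]
    - [1, 0, 0, 0, 0]
    - [1, 0, 0, 0, 0]

```text
t: 11.1
tcp_pos: [0.5164, 0.3304, 0.2615]
tcp_rot: [3.011, -0.892, -0.001]
force: [0.7, -0.2, -0.5]
gripper_width: 0.0004
gripper_force: 0.0
```

```bash
python3 - <<'E'
from station import ctrl
from h import *
d=ctrl.get_image('side');P=cloud(d);hsv=cv2.cvtColor(d['image'],cv2.COLOR_RGB2HSV)
o=pickle.load(open('side.pkl','rb'))
for k,c,m in [('white',(0.481,-.032),(hsv[...,1]<50)&(hsv[...,2]>90)),('black',(.553,.306),hsv[...,2]<60)]:
    m&=np.hypot(P[...,0]-c[0],P[...,1]-c[1])<.125
    for lo,hi in [(.006,.018),(.03,.09),(.1,.125)]:
        q=P[m&(P[...,2]>lo)&(P[...,2]<hi)]; r=cv2.minAreaRect((q[:,:2]*1000).astype(np.float32))
        print(k,lo,len(q),q.mean(0).round(3),q[:,2].max().round(3),np.round(cv2.boxPoints(r)).astype(int).tolist())
df=np.abs(d['image'].astype(int)-o['image']).max(2)
print({k:int((df[b:e,a:c]>60).sum()) for k,(a,b,c,e) in dict(wood=(312,308,386,400),jar=(205,178,228,205),screw=(393,200,418,245),loupe=(403,253,428,280),cush=(418,305,470,345),cup=(370,155,392,182)).items()})
cv2.imwrite('pics/s5.png',d['image'][...,::-1]); print(ctrl.state()['t'])
E
```

```text
white 0.006 1095 [ 0.489 -0.079  0.011] 0.018 [[443, -40], [458, -137], [537, -125], [523, -28]]
white 0.03 429 [ 0.48  -0.038  0.063] 0.09 [[444, -40], [446, -54], [523, -41], [521, -27]]
white 0.1 185 [ 0.481 -0.036  0.107] 0.112 [[443, -35], [445, -45], [523, -34], [521, -23]]
black 0.006 403 [0.501 0.324 0.011] 0.018 [[439, 330], [523, 269], [571, 335], [487, 396]]
black 0.03 269 [0.542 0.302 0.06 ] 0.089 [[516, 279], [525, 272], [575, 334], [566, 341]]
black 0.1 88 [0.543 0.305 0.107] 0.113 [[519, 278], [527, 273], [570, 339], [561, 344]]
{'wood': 0, 'jar': 197, 'screw': 35, 'loupe': 11, 'cush': 0, 'cup': 0}
11.15
```

View pics/s5.png

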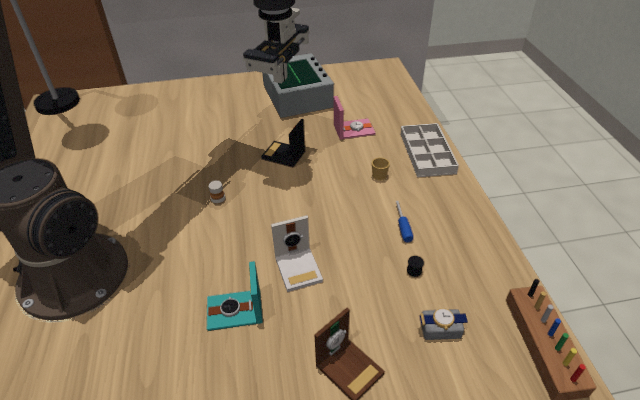

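Both stands are upright (tops at 110 mm, pivots where they lay). The bystanders sit at the same pixels as before, with only the shadows changed, and the arm is clear.

```bash
python3 -c "
from station import ctrl
print(ctrl.finish_job())"
```

```text
the job is handed in; nothing more can be done
None
```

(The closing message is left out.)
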